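# Hang the clipboards on the pegboard hook, largest first

## Robot

A 6-joint arm with a two-finger parallel gripper is mounted at the origin on a cart in front of the work surface, level with it; the furniture and walls round the work are solid. World frame = base frame: x ahead of the robot, y to its left, z up, the work surface at z = 0. Lengths are in m, angles in rad, forces in N, time in s.
With the tool pointing down it reaches from about 0.225 to 0.875 m from the base axis. Payload 3.4 kg.
Tool frame: the origin (TCP) lies at the very end of the fingers, on their centre line; the grasp point (between the pads) lies 19 mm behind it (manip.pinch_z is the distance from the TCP to the grasp point, in m); z points along the fingers, y is the line along which they close (so a half turn about z gives the same grasp; the last joint's range is limited). The gripper opens to 85 mm and grips with 20 to 120 N. Pads are 22 mm wide; open, the fingers measure 114 mm over their backs; the gripper's body (76 mm by 85 mm) begins 54 mm behind the grasp point. The pads swing forward as they close: fully open they stand 13 mm farther back than shut.
Start: joints at [0.984, 0.276, 1.505, -0, 1.361, -0.121], TCP at [0.258, 0.514, 0.196] pointing down, gripper open.
Joint ranges: [-2.89, 2.89], [-0.75, 2.08], [0.22, 2.7], [-1.18, 4.32], [0.11, 2.71], [-2.7, 2.7]. Speed limits (rad/s): [2.57, 2.57, 3.14, 3.14, 3.14, 3.14].

## Interface

Orientations are given as a unit quaternion [w, x, y, z].
In Python, from rig import manip gives the robot as it stands. The module is installed in compiled form; this text tells all that it offers.
- The arm moves only by the shell command python3 -m jog 'ROWS' [FORCE]. ROWS is JSON, a list of rows, each an object of numbers: "dx", "dy", "dz": the shift along the tool's x, y, z each as a share of 25 cm, from -1 to 1; "ax", "ay", "az": the turn, a rotation vector about the tool's x, y, z each as a share of 90 degrees, from -1 to 1; "grip": the opening, from -1 (shut) to 1 (fully open), so that 0 is half open. A call has 1 to 5 rows; each row is the pose to reach, as a shift and turn from the pose commanded when the call began, along the tool's axes at that moment; what a row does not reach only later rows make up. A row lasts 1/12 s, in which the tool goes at most 41.7 mm and 7.16 degrees, less where a joint would pass 70% of its speed; a pose out of reach is approached as far as the arm can. A call with a number of a shift or a turn outside -1 to 1 is refused whole. A call with a gripper value outside its range is refused whole. The fingers move at their own pace and stop on an object; FORCE is the grip in N (left out, the last holds). Time passes only in rows, so rows that repeat a pose let the fingers close. It gives the time, the measured TCP pose, the force, the opening and the grip force at its end, in the units of the state.
- manip.get_state(): the state, without advancing time (a new reading comes with each control period).
- manip.get_image(name): name is "scene" or "top" or "wrist"; returns a dict with "img" (400x640x3 uint8, red, green, blue), "mtx" (3x3 intrinsics, pixels), "k1" (the pictures are not rectified: a ray, as slopes to the right and down, at radius r is drawn at 1 + k1 r^2 times it, then the intrinsics apply), "world_to_cam" (4x4, takes a point from world to camera coordinates); the wrist camera has in their place "T_tool_cam" (4x4, takes a point from camera to tool coordinates, whose origin is the TCP and whose axes are the flange's). Camera axes: x right, y down, z forward; pixel columns grow to the right and rows downward; lengths in m; the calibration is good to about 2 mm. A picture is of the moment at which its call begins: read the wrist's pose just before it. There is no depth.
- manip.sign_off(): hands the job in; it is judged then, once.
The state is a dict: "clock": time; "qpos": joint angles; "qd": joint speeds; "effort": joint torques, N m; "position": TCP position; "ee_rot": TCP orientation; "contact_force": force on the tool from outside, world axes, zero at the start; "moment": the same for the moment, N m; "width": finger opening in m; "gripper_force": force on a finger pad.
Only numpy, scipy, OpenCV 4.12 (cv2) and the standard library are available. Lean on these libraries where they do the work, as an engineer would, in place of code of your own. Each camera call takes 0.05 s, during which the arm holds its last target. There are 200 camera calls.

## Task

Hang the three clipboards from the sorter by their black loops on the long pegboard hook, one in front of the other: the large one first, at the back, then the medium and last the small one, all with their papers facing out, so that every form stays in sight. The hook is clamped at a different height each time: find it, lower each board gently until the wire carries it, and only then let go; never lean on the hook or the pegboard (3 kg is too much). Leave the cup, the stapler and the glue stick where they stand.

Things in the scene. Friction and masses are not known exactly. Their poses are not given: they have to be found in the camera images.
- large_loop (a point): centre of the hole in the large clipboard's loop, a rigid black handle on the board's top edge: outside 54 mm wide, 10 mm thick; hole 36 mm wide, 30 mm high; each side 9 mm wide, top bar 9 mm high. Hole's centre 180 mm above the board's lower edge, 30 mm above its top edge; neck between 46 mm wide. Axes of the board: z up along it, y across, -x out of the written face.
- medium_loop (a point): the same of the medium clipboard: same loop and axes; hole's centre 152 mm above the lower edge, 30 mm above the top edge
- small_loop (a point): the same of the small clipboard: same loop and axes; hole's centre 126 mm above the lower edge, 30 mm above the top edge
- large_board: large clipboard: brown hardboard, 150 mm wide, 150 mm high (without the loop), 4 mm thick, paper and steel spring clip on its -x face (clip 8 mm proud), about 170 g; origin in the middle of its lower edge
- medium_board: medium clipboard: blue plastic, 116 mm wide, 122 mm high, otherwise the same, about 120 g; origin in the middle of its lower edge
- small_board: small clipboard: green plastic, 86 mm wide, 96 mm high, otherwise the same, about 80 g; origin in the middle of its lower edge
- sorter: grey steel desk sorter, fixed, 184 (x) by 182 mm; origin under its middle. Three pockets 50 mm apart, one behind the other, each a sheet 72 mm long that leans away from the robot 0.56 rad (32 deg) from vertical; a clipboard leans back on each, face to the robot, lower edge behind a 9 mm lip. Which stands where varies. A board comes out along its own z axis.
- pegboard: white desktop pegboard, fixed, panel 300 mm wide, 352 mm high; origin on the desk under the panel's front face; x into the panel (away from the robot), z up. At y = +45 mm a dark slotted upright carries the long hook, clamped at a height that varies and is not measured: its wire's axis is 215 to 250 mm above the desk; find it by eye or by touch.
- hook_foot (a point): point on the panel's front face in line with the hook's wire, but at the fixed height of 215 mm, the lowest the hook can be. Stiff steel wire, 8 mm thick, along the pegboard's -x axis to 112 mm before the face, then bent up at 41 degrees to a red ball (11 mm) 135 mm before the face, 20 mm above the wire. Clamp block at its root 10 mm deep. A hanging loop's hole is centred 11 mm below the wire's axis.
- tape_hung (a point): middle of the front of a roll of tape (104 mm) that hangs on a short hook on the pegboard's right part, 54 mm out from the panel; a cup with markers hangs below it. Leave them.
- cup_mid (a point): white plastic cup, 72 mm wide, 83 mm high, a bystander; its centre
- stapler_mid (a point): red stapler, 34 x 131 x 46 mm, a bystander; its centre
- glue_mid (a point): yellow and green glue stick, 28 mm wide, 94 mm high, standing, a bystander; its centre

How it is judged:
By the outcome, as a careful person would: the job done as asked, in the order asked, and still so for the second after the job is handed in, with the robot touching nothing.
It also fails if it takes over 72 s, if anything falls off the work surface, if the arm or the gripper's body presses on something with over 40 N, if the wrist force passes 120 N, or if a joint passes its speed limit or range.

## Working session

There is one attempt and no reset: what is moved stays moved. The work goes in short steps, Python scripts to look and compute and a shell command to move; the robot and the scene stay as the last step left them, time stands still between calls to the robot, and variables do not carry over. Pictures are saved under pics/ and viewed, at most 10 in all, crops included, and the job is handed in when it is done.

```bash
mkdir -p pics; python3 - <<'E'
from rig import manip
import cv2
s=manip.get_state();print(s)
for n in ("scene","top"):
    d=manip.get_image(n);cv2.imwrite(f"pics/{n}0.png",d["img"][:,:,::-1]);print(n,d["mtx"],d["k1"],d["world_to_cam"])
d=manip.get_image("wrist");cv2.imwrite("pics/wrist0.png",d["img"][:,:,::-1]);print(d["mtx"],d["k1"],d["T_tool_cam"],manip.pinch_z)
E
```

```text
{'clock': 0.0, 'qpos': array([ 9.83971293e-01,  2.76604239e-01,  1.50613780e+00,  6.97599135e-06,
        1.36068485e+00, -1.20996126e-01]), 'qd': array([-0.00093789, -0.00090295, -0.00153584, -0.00068277, -0.00177062,
       -0.00042641]), 'effort': array([-8.04416486e-04, -4.16783702e+01, -2.45804143e+01, -4.78054153e-04,
        1.13012563e-02,  1.61496075e-05]), 'position': array([0.25794114, 0.51323964, 0.19523263]), 'ee_rot': array([-3.21044343e-04,  2.30814871e-01,  9.72997253e-01, -8.59099227e-04]), 'contact_force': array([ 0.41958758, -0.15258955, -0.23626933]), 'moment': array([0.00353525, 0.01500216, 0.01782654]), 'gripper_force': 0.0, 'width': 0.08542563361286257}
scene [[433.37824132   0.         323.49974532]
 [  0.         433.37824132 198.32397667]
 [  0.           0.           1.        ]] -0.05181714009091256 [[ 0.67414078 -0.73855946  0.00800777 -0.41867813]
 [-0.51788973 -0.48039282 -0.70782269  0.39331393]
 [ 0.52661602  0.473025   -0.70634476  0.84141541]
 [ 0.          0.          0.          1.        ]]
top [[512.9377176    0.         321.11356211]
 [  0.         512.9377176  190.96882103]
 [  0.           0.           1.        ]] 0.012681945282189388 [[-0.00438168 -0.99997131  0.0061789  -0.04326993]
 [-0.99578047  0.00379676 -0.09168877  0.58153956]
 [ 0.09166268 -0.00655458 -0.99576854  1.44258417]
 [ 0.          0.          0.          1.        ]]
[[350.2701386    0.         316.88450102]
 [  0.         350.2701386  194.18364066]
 [  0.           0.           1.        ]] 0.0082455253388187 [[ 1.16373579e-03 -9.65784485e-01 -2.59343352e-01  6.61670536e-02]
 [ 9.99999318e-01  1.09943327e-03  3.92990247e-04  8.56819020e-04]
 [-9.44131737e-05 -2.59343633e-01  9.65785106e-01 -1.75986471e-01]
 [ 0.00000000e+00  0.00000000e+00  0.00000000e+00  1.00000000e+00]] 0.0187
```

View pics/scene0.png

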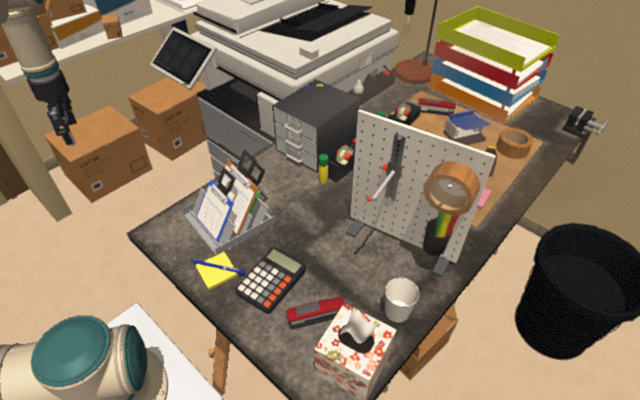

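View pics/top0.png

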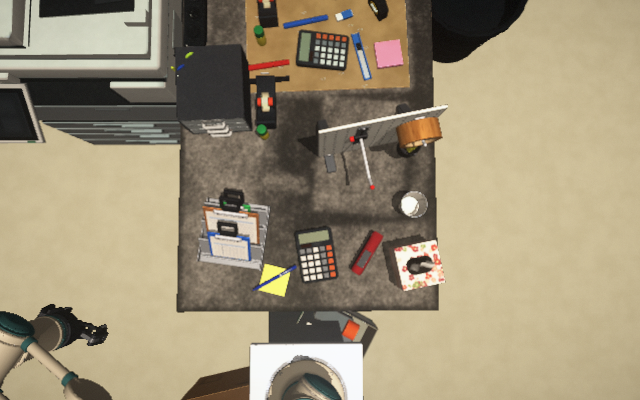

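The scene view shows the sorter around (228,210) and the hook from (395,165) to the ball at about (369,200). In the top view the sorter is at (235,235) and the wire's ball at (372,187). I'll enlarge these areas.

```bash
python3 - <<'E'
import cv2,numpy as np
s=cv2.imread("pics/scene0.png");t=cv2.imread("pics/top0.png")
def c(i,x,y,w,h,W=400,H=300): return cv2.resize(i[y:y+h,x:x+w],(W,H),interpolation=cv2.INTER_CUBIC)
a=np.vstack([np.hstack([c(s,180,145,100,75),c(t,190,185,100,75)]),np.hstack([c(s,340,110,160,120),c(t,310,95,140,105)])])
cv2.imwrite("pics/crop0.png",a)
E
```

```text
(no output)
```

View pics/crop0.png

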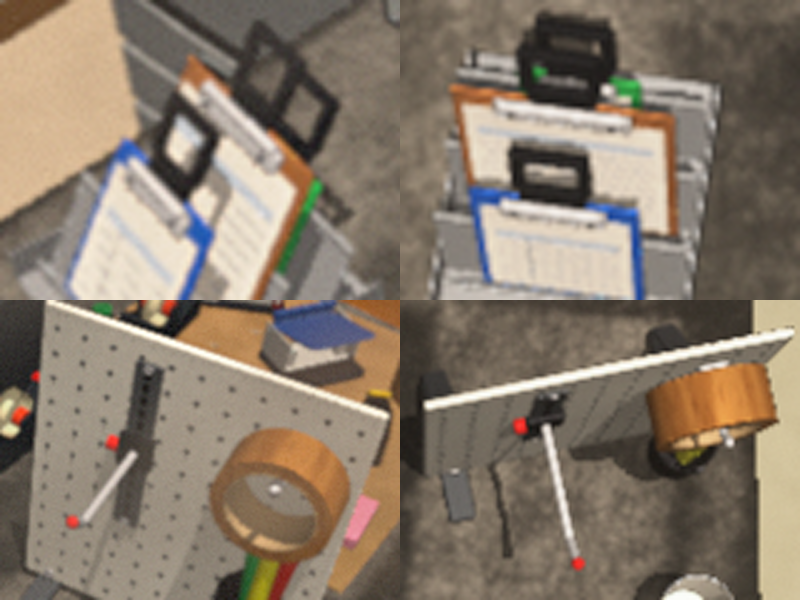

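Front pocket holds the medium (blue) board, the middle one the large (brown), and the back one the small (green). Next I triangulate the loops, ball, wire and panel corners.

```bash
cat > h.py <<'E'
import numpy as np,cv2
from scipy.optimize import least_squares
C={"scene":(np.array([[433.37824132,0,323.49974532],[0,433.37824132,198.32397667],[0,0,1]]),-0.05181714,np.array([[0.67414078,-0.73855946,0.00800777,-0.41867813],[-0.51788973,-0.48039282,-0.70782269,0.39331393],[0.52661602,0.473025,-0.70634476,0.84141541]])),
"top":(np.array([[512.9377176,0,321.11356211],[0,512.9377176,190.96882103],[0,0,1]]),0.01268195,np.array([[-0.00438168,-0.99997131,0.0061789,-0.04326993],[-0.99578047,0.00379676,-0.09168877,0.58153956],[0.09166268,-0.00655458,-0.99576854,1.44258417]]))}
def proj(n,p):
    K,k,T=C[n]; c=T[:,:3]@p+T[:,3]; s=c[:2]/c[2]; s=s*(1+k*s@s); return K[:2,:2]@s+K[:2,2]
def tri(obs,z=None):
    f=lambda p:np.concatenate([proj(n,p)-u for n,u in obs]+([[ (p[2]-z)*1e4]] if z is not None else []))
    r=least_squares(f,[.5,0,.15]); return r.x,np.abs(r.fun).max()
E
python3 - <<'E'
from h import *
np.set_printoptions(precision=4,suppress=True)
P={"L":((246.25,163),(230,203)),"M":((226.2,180.75),(227.5,227.5)),"S":((257.5,170.75),(233,196)),"ball":((368.8,198.4),(371.95,187.05)),"root":((393.2,172),(361.45,139.5)),
"pl":((359.2,110.8),(318.75,131.75)),"pr":((494,157.2),(447.6,106.5)),"cup":((401,285),(413,201))}
for k,(a,b) in P.items(): print(k,*tri([("scene",a),("top",b)]))
# tape front circle centre in scene crop(280,495), top front bottom edge
print("tape",*tri([("scene",(340+280/2.5,110+195/2.5)),("top",(310+322/2.857,95+142/2.857))]))
E
```

```text
L [0.5383 0.1923 0.1587] 0.21914516436305576
M [0.4758 0.2022 0.1331] 0.012034577657175305
S [0.563  0.1891 0.118 ] 1.2581858492956712
ball [ 0.5702 -0.1681  0.2523] 0.2645678591954379
root [ 0.6908 -0.1454  0.2325] 0.1407654488189678
pl [ 0.6869 -0.0396  0.3482] 0.4804692791072398
pr [ 0.7429 -0.3311  0.349 ] 0.14468455426879245
cup [ 0.5453 -0.2941  0.0949] 0.6157216832871768
tape [ 0.6698 -0.2901  0.2908] 2.111092354584116
```

```bash
cat >> h.py <<'E'
from scipy.spatial.transform import Rotation as Ro
np.set_printoptions(precision=4,suppress=True)
def frame(yaw,tilt): # tilt: tool top leans away along heading yaw by tilt (deg)
    a,t=np.radians([yaw,tilt]); d=np.array([np.cos(a),np.sin(a),0]); y=np.array([-np.sin(a),np.cos(a),0])
    z=-(np.sin(t)*d+np.array([0,0,np.cos(t)])); return np.stack([np.cross(y,z),y,z],1)
def sboard(n):  # hole centre and board z in sorter
    d=np.array([.991,-.1305,0]); L=np.array([.5383,.1923,.158]); bz=.531*d+np.array([0,0,.847])
    return {"L":L,"M":L-.0648*d-[0,0,.0237],"S":L+.0213*d-[0,0,.0458]}[n],bz
def delta(pinch,R,back=0):
    from rig import manip
    s=manip.get_state(); q=np.array(s["ee_rot"]); R0=Ro.from_quat(q[[1,2,3,0]]).as_matrix()
    tcp=np.array(pinch)+R[:,2]*(.0187-back)
    v=R0.T@(tcp-s["position"]); w=Ro.from_matrix(R0.T@R).as_rotvec()
    print("clock %.2f"%s["clock"],"pos",s["position"],"F",s["contact_force"],"shift/0.25",v/.25,"turn/90",w/(np.pi/2),"rows>=",np.linalg.norm(v)/.0417,np.degrees(np.linalg.norm(w))/7.16)
E
python3 - <<'E'
from h import *
h,bz=sboard("L")
delta(h,frame(-7.5,18),back=.09)
E
```

```text
clock 0.15 pos [0.258  0.5134 0.1954] F [ 0.241  -0.5105  0.5137] shift/0.25 [-1.6617 -0.6151 -0.1208] turn/90 [ 0.0326  0.1979 -0.2116] rows>= 10.647220269099522 3.664553771778463
```

```bash
python3 -m jog '[{"dz":-0.3,"dx":-0.15,"grip":1},{"dx":-0.75,"dy":-0.3,"dz":-0.4,"grip":1},{"dx":-0.75,"dy":-0.3,"dz":-0.4,"grip":1},{"dx":-0.75,"dy":-0.3,"dz":-0.4,"grip":1},{"dx":-0.75,"dy":-0.3,"dz":-0.4,"grip":1}]' 60
python3 -c "
from h import *
h,bz=sboard('L');delta(h,frame(-7.5,18),back=.09)"
```

```text
clock 0.15 pos [0.258  0.5134 0.1954] F [ 0.241  -0.5105  0.5137] shift/0.25 [-1.6617 -0.6151 -0.1208] turn/90 [ 0.0326  0.1979 -0.2116] rows>= 10.647220269099522 3.664553771778463schema error: expected keys dx, dy, dz, ax, ay, az, grip
```

```bash
python3 -m jog '[{"dx":-0.15,"dy":0,"dz":-0.3,"ax":0,"ay":0,"az":0,"grip":1},{"dx":-0.7,"dy":-0.3,"dz":-0.4,"ax":0,"ay":0,"az":-0.2,"grip":1},{"dx":-0.7,"dy":-0.3,"dz":-0.4,"ax":0,"ay":0,"az":-0.2,"grip":1},{"dx":-0.7,"dy":-0.3,"dz":-0.4,"ax":0,"ay":0,"az":-0.2,"grip":1},{"dx":-0.7,"dy":-0.3,"dz":-0.4,"ax":0,"ay":0,"az":-0.2,"grip":1}]' 60
python3 -c "
from h import *
h,bz=sboard('L');delta(h,frame(-7.5,18),back=.09)"
```

```text
clock: 0.57
position: [0.3687, 0.3832, 0.289]
ee_rot: [-0.0, 0.074, 0.997, -0.0]
contact_force: [0.6, -0.0, 0.1]
width: 0.0852
gripper_force: 0.0
clock 0.57 pos [0.3687 0.3832 0.289 ] F [ 0.55   -0.0225  0.0859] shift/0.25 [-0.8718 -0.6539  0.2528] turn/90 [ 0.0015  0.1998 -0.0107] rows>= 6.706924855053707 2.5157672369962922
```

```bash
python3 -m jog '[{"dx":-0.7,"dy":-0.6,"dz":0,"ax":0,"ay":0.2,"az":0,"grip":1},{"dx":-0.7,"dy":-0.6,"dz":0,"ax":0,"ay":0.2,"az":0,"grip":1},{"dx":-0.7,"dy":-0.6,"dz":0,"ax":0,"ay":0.2,"az":0,"grip":1},{"dx":-0.7,"dy":-0.6,"dz":0,"ax":0,"ay":0.2,"az":0,"grip":1},{"dx":-0.7,"dy":-0.6,"dz":0,"ax":0,"ay":0.2,"az":0,"grip":1}]'
python3 -c "
from h import *
h,bz=sboard('L');delta(h,frame(-7.5,18),back=.09)"
```

```text
clock: 0.98
position: [0.5062, 0.2241, 0.2869]
ee_rot: [-0.157, 0.076, 0.985, 0.012]
contact_force: [0.2, 0.6, -0.9]
width: 0.0855
gripper_force: 0.0
clock 0.98 pos [0.5062 0.2241 0.2869] F [ 0.2238  0.5637 -0.893 ] shift/0.25 [-0.2988 -0.1037  0.1593] turn/90 [ 0.004  -0.0018 -0.014 ] rows>= 2.123304088088567 0.18498042215833657
```

```bash
python3 -m jog '[{"dx":-0.15,"dy":-0.05,"dz":0.08,"ax":0,"ay":0,"az":-0.014,"grip":1},{"dx":-0.3,"dy":-0.1,"dz":0.16,"ax":0,"ay":0,"az":-0.014,"grip":1},{"dx":-0.3,"dy":-0.1,"dz":0.16,"ax":0,"ay":0,"az":-0.014,"grip":1},{"dx":-0.3,"dy":-0.1,"dz":0.16,"ax":0,"ay":0,"az":-0.014,"grip":1}]'
python3 - <<'E'
from h import *
from rig import manip
h,bz=sboard('L');delta(h,frame(-7.5,18),back=.09)
d=manip.get_image("wrist");cv2.imwrite("pics/w1.png",d["img"][:,:,::-1])
def wproj(p,s,d):
    q=np.array(s["ee_rot"]);R=Ro.from_quat(q[[1,2,3,0]]).as_matrix()
    pt=R.T@(p-s["position"]);T=d["T_tool_cam"];c=T[:3,:3].T@(pt-T[:3,3]);u=c[:2]/c[2];u=u*(1+d["k1"]*u@u);return d["mtx"][:2,:2]@u+d["mtx"][:2,2]
s=manip.get_state()
for n in "LMS": print(n,wproj(sboard(n)[0],s,d))
E
```

```text
clock: 1.32
position: [0.5588, 0.1915, 0.2239]
ee_rot: [-0.159, 0.066, 0.985, 0.013]
contact_force: [0.1, -0.1, 0.6]
width: 0.0857
gripper_force: 0.0
clock 1.32 pos [0.5588 0.1915 0.2239] F [ 0.1201 -0.1475  0.6361] shift/0.25 [-0.0037 -0.0074 -0.0093] turn/90 [ 0.0035 -0.0038 -0.0007] rows>= 0.07463992324212586 0.06536447235904327
L [310.6723 196.2054]
M [311.0895 117.6142]
S [311.2441 223.6549]
```

View pics/w1.png

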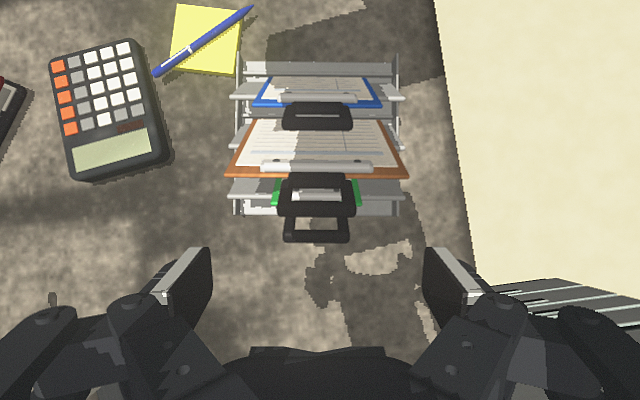

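Wrist view: the large loop's hole is at (316,196) against a predicted (311,196), the fingers are centred on column 318, and the medium and small loops are at (317,117) and (316,230). The alignment is good, so I descend and grip.

```bash
python3 -m jog '[{"dx":0,"dy":0,"dz":0.1,"ax":0,"ay":0,"az":0,"grip":1},{"dx":0,"dy":0,"dz":0.2,"ax":0,"ay":0,"az":0,"grip":1},{"dx":0,"dy":0,"dz":0.28,"ax":0,"ay":0,"az":0,"grip":1},{"dx":0,"dy":0,"dz":0.345,"ax":0,"ay":0,"az":0,"grip":1},{"dx":0,"dy":0,"dz":0.345,"ax":0,"ay":0,"az":0,"grip":1}]'
python3 -m jog '[{"dx":0,"dy":0,"dz":0,"ax":0,"ay":0,"az":0,"grip":-0.2},{"dx":0,"dy":0,"dz":0,"ax":0,"ay":0,"az":0,"grip":-0.2},{"dx":0,"dy":0,"dz":0,"ax":0,"ay":0,"az":0,"grip":-0.2},{"dx":0,"dy":0,"dz":0,"ax":0,"ay":0,"az":0,"grip":-0.2},{"dx":0,"dy":0,"dz":0,"ax":0,"ay":0,"az":0,"grip":-0.2}]' 60
python3 - <<'E'
from h import *
h,bz=sboard('L');R=frame(-7.5,18);delta(h,R); print("bz in tool/0.25:",R.T@bz/.25)
E
```

```text
clock: 1.78
position: [0.5287, 0.1984, 0.1447]
ee_rot: [-0.158, 0.063, 0.985, 0.013]
contact_force: [-0.2, -1.3, 1.1]
width: 0.0853
gripper_force: 0.0
clock: 2.2
position: [0.5341, 0.1962, 0.1478]
ee_rot: [-0.153, 0.064, 0.986, 0.013]
contact_force: [1.5, -2.0, 6.6]
width: 0.034
gripper_force: 3.3
clock 2.20 pos [0.5341 0.1962 0.1478] F [ 1.5206 -1.9508  6.5862] shift/0.25 [-0.0048 -0.0136  0.0303] turn/90 [0.0037 0.0032 0.0014] rows>= 0.20129819948111888 0.06422911367529077
bz in tool/0.25: [-0.9722 -0.0001 -3.8782]
```

```bash
python3 - <<'E'
from h import *
from rig import manip
print(manip.get_state()["width"],manip.get_state()["gripper_force"])
a=manip.get_image("wrist")["img"];b=manip.get_image("scene")["img"]
v=np.hstack([cv2.resize(a[100:400,160:460],(400,400)),cv2.resize(b[110:210,180:280],(400,400))])
cv2.imwrite("pics/w2.png",v[:,:,::-1])
E
```

```text
0.03401857773858116 3.329619923606515
```

View pics/w2.png

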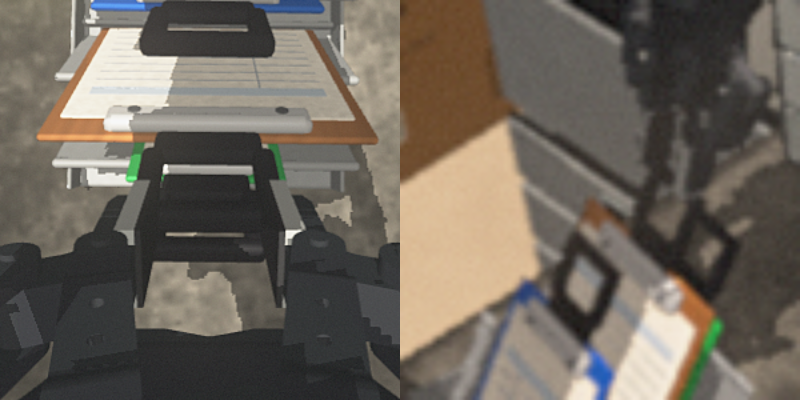

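```bash
python3 - <<'E'
from h import *
from rig import manip
s=manip.get_state();print(s["position"],s["contact_force"],s["moment"],s["width"])
a=manip.get_image("wrist")["img"]
cv2.imwrite("pics/w3.png",cv2.resize(a[180:340,210:424],(800,598),interpolation=cv2.INTER_CUBIC)[:,:,::-1])
E
```

```text
[0.5342 0.1962 0.1478] [ 1.0958 -2.8654  6.5445] [-0.3852  0.0179  0.1574] 0.03410367992169606
```

View pics/w3.png

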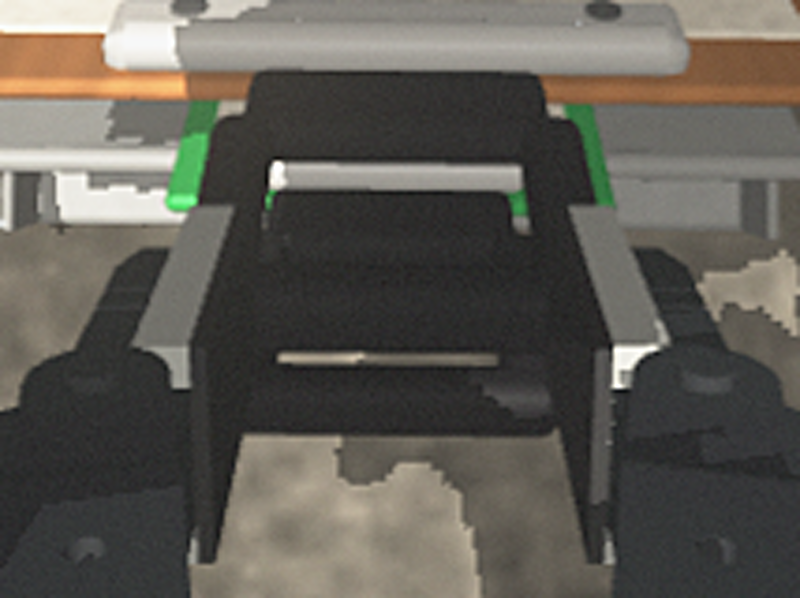

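The pads stopped exactly at the commanded 34 mm with 6.6 N pushing up. So they seem to rest on top of the loop rather than around it. I'll open and locate the fingertips by image difference.

```bash
python3 -m jog '[{"dx":0,"dy":0,"dz":0,"ax":0,"ay":0,"az":0,"grip":0.5},{"dx":0,"dy":0,"dz":0,"ax":0,"ay":0,"az":0,"grip":0.5},{"dx":0,"dy":0,"dz":0,"ax":0,"ay":0,"az":0,"grip":0.5}]'
python3 - <<'E'
from rig import manip
import numpy as np
np.save("a.npy",manip.get_image("wrist")["img"])
E
python3 -m jog '[{"dx":0,"dy":0,"dz":0,"ax":0,"ay":0,"az":0,"grip":1},{"dx":0,"dy":0,"dz":0,"ax":0,"ay":0,"az":0,"grip":1},{"dx":0,"dy":0,"dz":0,"ax":0,"ay":0,"az":0,"grip":1}]'
python3 - <<'E'
from h import *
from rig import manip
b=manip.get_image("wrist")["img"];a=np.load("a.npy")
d=cv2.absdiff(a,b).max(2)>40
for r in range(190,300,8):
    c=np.where(d[r:r+8].sum(0)>=3)[0]; print(r,(c.min(),c.max(),len(c), c[c<317].max() if (c<317).any() else None,c[c>317].min() if (c>317).any() else None) if len(c) else None)
h,bz=sboard('L');delta(h,frame(-7.5,18))
cv2.imwrite("pics/w4.png",np.hstack([a[150:350,170:470],b[150:350,170:470]])[:,:,::-1])
E
```

```text
clock: 2.6
position: [0.5325, 0.1972, 0.1456]
ee_rot: [-0.156, 0.064, 0.986, 0.014]
contact_force: [0.3, -0.2, -0.6]
width: 0.0637
gripper_force: 0.0
clock: 2.9
position: [0.5322, 0.1972, 0.1452]
ee_rot: [-0.156, 0.064, 0.986, 0.014]
contact_force: [0.8, 0.0, 0.6]
width: 0.0855
gripper_force: 0.0
190 (np.int64(493), np.int64(493), 1, None, np.int64(493))
198 (np.int64(494), np.int64(494), 1, None, np.int64(494))
206 None
214 None
222 (np.int64(498), np.int64(498), 1, None, np.int64(498))
230 (np.int64(499), np.int64(499), 1, None, np.int64(499))
238 (np.int64(224), np.int64(401), 25, np.int64(240), np.int64(394))
246 (np.int64(186), np.int64(444), 63, np.int64(240), np.int64(394))
254 (np.int64(179), np.int64(503), 84, np.int64(241), np.int64(393))
262 (np.int64(171), np.int64(472), 120, np.int64(241), np.int64(387))
270 (np.int64(165), np.int64(479), 147, np.int64(242), np.int64(371))
278 (np.int64(148), np.int64(507), 168, np.int64(309), np.int64(393))
286 (np.int64(116), np.int64(552), 150, np.int64(240), np.int64(394))
294 (np.int64(89), np.int64(595), 197, np.int64(237), np.int64(397))
clock 2.95 pos [0.5322 0.1971 0.1452] F [-0.9993  0.2098  0.347 ] shift/0.25 [-0.0095 -0.0162  0.0177] turn/90 [ 0.0041 -0.0002  0.0015] rows>= 0.15483937617979823 0.05427367923948485
```

```bash
python3 -m jog '[{"dx":-0.01,"dy":0,"dz":0.04,"ax":0,"ay":0,"az":0,"grip":1},{"dx":-0.01,"dy":0,"dz":0.08,"ax":0,"ay":0,"az":0,"grip":1},{"dx":-0.01,"dy":0,"dz":0.08,"ax":0,"ay":0,"az":0,"grip":1}]'
python3 - <<'E'
from h import *
from rig import manip
b=manip.get_image("wrist")["img"]
delta(sboard('L')[0],frame(-7.5,18),-.038)
cv2.imwrite("pics/w5.png",cv2.resize(b[120:390,137:497],(800,600))[:,:,::-1])
E
```

```text
clock: 3.2
position: [0.5263, 0.1975, 0.1231]
ee_rot: [-0.158, 0.064, 0.985, 0.013]
contact_force: [-0.5, 0.2, -0.0]
width: 0.0857
gripper_force: 0.0
clock 3.25 pos [0.5269 0.1976 0.1239] F [0.0896 1.1431 0.5846] shift/0.25 [-0.0037 -0.0154  0.0823] turn/90 [ 0.0034 -0.0024  0.0013] rows>= 0.5026113490139107 0.054552179344720335
```

View pics/w5.png

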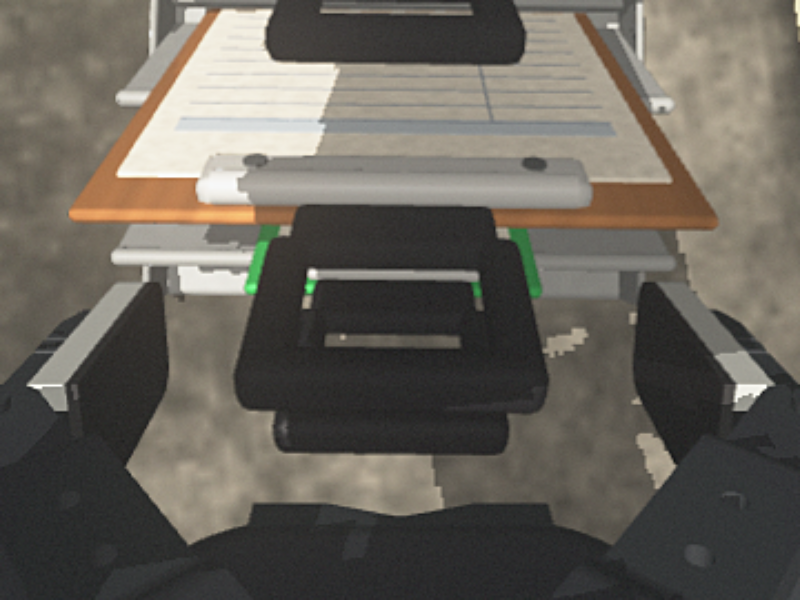

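The pads now stand beside the loop, with the tips at its top bar (loop centre at crop column 390, pads centred at 401). The fingertips end about 38 mm short of the assumed point, so I go 21 mm deeper and close.

```bash
python3 -m jog '[{"dx":0,"dy":-0.01,"dz":0.04,"ax":0,"ay":0,"az":0,"grip":1},{"dx":-0.004,"dy":-0.01,"dz":0.085,"ax":0,"ay":0,"az":0,"grip":1},{"dx":-0.004,"dy":-0.01,"dz":0.085,"ax":0,"ay":0,"az":0,"grip":1}]'
python3 -m jog '[{"dx":0,"dy":0,"dz":0,"ax":0,"ay":0,"az":0,"grip":-0.5},{"dx":0,"dy":0,"dz":0,"ax":0,"ay":0,"az":0,"grip":-0.5},{"dx":0,"dy":0,"dz":0,"ax":0,"ay":0,"az":0,"grip":-0.5},{"dx":0,"dy":0,"dz":0,"ax":0,"ay":0,"az":0,"grip":-0.5},{"dx":0,"dy":0,"dz":0,"ax":0,"ay":0,"az":0,"grip":-0.5}]' 60
```

```text
clock: 3.5
position: [0.5208, 0.1957, 0.1031]
ee_rot: [-0.158, 0.064, 0.985, 0.013]
contact_force: [-0.7, -1.0, -0.5]
width: 0.0855
gripper_force: 0.0
clock: 3.92
position: [0.5234, 0.1963, 0.1057]
ee_rot: [-0.155, 0.064, 0.986, 0.014]
contact_force: [1.2, -0.2, 1.8]
width: 0.0533
gripper_force: 62.8
```

```bash
python3 -m jog '[{"dx":-0.02,"dy":0,"dz":-0.08,"ax":0,"ay":0,"az":0,"grip":-0.5},{"dx":-0.04,"dy":0,"dz":-0.16,"ax":0,"ay":0,"az":0,"grip":-0.5},{"dx":-0.06,"dy":0,"dz":-0.24,"ax":0,"ay":0,"az":0,"grip":-0.5},{"dx":-0.1,"dy":0,"dz":-0.4,"ax":0,"ay":0,"az":0,"grip":-0.5},{"dx":-0.1,"dy":0,"dz":-0.4,"ax":0,"ay":0,"az":0,"grip":-0.5}]'
cat >> h.py <<'E'
# hook frame
yawp=10.8; a=np.radians(yawp); XP=np.array([np.cos(a),np.sin(a),0]); YP=np.array([-np.sin(a),np.cos(a),0])
FOOT=np.array([.7035,-.1425,0]); WZ=.232
OFF=.055   # held hole lies OFF behind TCP along tool z
def hang(dist,z,tilt=14,yaw=yawp): # hole centre dist before face, height z
    h=FOOT-XP*dist+np.array([0,0,z]); delta(h,frame(yaw,-tilt),.0187-OFF)
E
python3 - <<'E'
from h import *
R=frame(-7.5,18);print("hole in tool",R.T@(sboard('L')[0]-np.array([.5234,.1963,.1057])))
for v in (203,204): print("cup",tri([("top",(413,v))],.083),tri([("scene",(401,285))],.083))
hang(.175,.29)
E
```

```text
clock: 4.33
position: [0.5834, 0.1883, 0.1973]
ee_rot: [-0.149, 0.064, 0.987, 0.015]
contact_force: [2.1, 1.0, -1.1]
width: 0.0533
gripper_force: 63.8
hole in tool [ 0.0016 -0.002  -0.0545]
cup (array([ 0.542 , -0.2979,  0.083 ]), np.float64(1.9383605831535533e-11)) (array([ 0.5519, -0.2898,  0.083 ]), np.float64(0.0))
cup (array([ 0.5392, -0.2978,  0.083 ]), np.float64(2.034994395216927e-11)) (array([ 0.5519, -0.2898,  0.083 ]), np.float64(0.0))
clock 4.33 pos [0.5834 0.1883 0.1973] F [ 2.0621  1.0082 -1.0788] shift/0.25 [ 0.0162 -1.4504 -0.1748] turn/90 [ 0.0122 -0.3426 -0.2061] rows>= 8.758987206896055 5.028457389058527
```

```bash
python3 -m jog '[{"dx":0,"dy":-0.1,"dz":-0.1,"ax":0,"ay":0,"az":0,"grip":-0.5},{"dx":0,"dy":-0.25,"dz":-0.2,"ax":0,"ay":0,"az":0,"grip":-0.5},{"dx":0,"dy":-0.4,"dz":-0.2,"ax":0,"ay":0,"az":0,"grip":-0.5},{"dx":0,"dy":-0.55,"dz":-0.2,"ax":0,"ay":0,"az":0,"grip":-0.5},{"dx":0.05,"dy":-0.7,"dz":-0.2,"ax":0,"ay":-0.05,"az":0,"grip":-0.5}]'
python3 -c "
from h import *
hang(.175,.29)"
```

```text
clock: 4.75
position: [0.5615, 0.0111, 0.2367]
ee_rot: [-0.118, 0.065, 0.991, 0.011]
contact_force: [0.8, -1.4, -3.1]
width: 0.0534
gripper_force: 64.0
clock 4.75 pos [0.5615 0.0111 0.2367] F [ 0.8337 -1.3884 -3.0798] shift/0.25 [-0.028  -0.738  -0.0111] turn/90 [ 0.003  -0.3035 -0.2056] rows>= 4.428281974754192 4.608007686987747
```

```bash
python3 -m jog '[{"dx":0,"dy":-0.15,"dz":0,"ax":0,"ay":-0.07,"az":-0.05,"grip":-0.5},{"dx":0,"dy":-0.3,"dz":0,"ax":0,"ay":-0.14,"az":-0.1,"grip":-0.5},{"dx":-0.01,"dy":-0.45,"dz":0,"ax":0,"ay":-0.21,"az":-0.15,"grip":-0.5},{"dx":-0.02,"dy":-0.6,"dz":0,"ax":0,"ay":-0.28,"az":-0.2,"grip":-0.5},{"dx":-0.02,"dy":-0.72,"dz":0,"ax":0,"ay":-0.3,"az":-0.2,"grip":-0.5}]'
python3 -m jog '[{"dx":0,"dy":0,"dz":0,"ax":0,"ay":0,"az":0,"grip":-0.5},{"dx":0,"dy":0,"dz":0,"ax":0,"ay":0,"az":0,"grip":-0.5}]'
python3 - <<'E'
from h import *
from rig import manip
hang(.150,.252)
a=manip.get_image("scene")["img"];b=manip.get_image("top")["img"];w=manip.get_image("wrist")["img"]
np.save("b.npy",np.stack([a,b,w]))
v=np.vstack([np.hstack([cv2.resize(a[110:260,320:520],(400,300)),cv2.resize(b[95:245,290:490],(400,300))]),np.hstack([cv2.resize(w,(480,300)),np.zeros((300,320,3),np.uint8)])])
cv2.imwrite("pics/p1.png",v[:,:,::-1])
E
```

```text
clock: 5.17
position: [0.5371, -0.1661, 0.2404]
ee_rot: [0.122, -0.09, 0.988, 0.013]
contact_force: [0.6, -0.6, -3.0]
width: 0.0531
gripper_force: 64.0
clock: 5.33
position: [0.5364, -0.1669, 0.2397]
ee_rot: [0.119, -0.086, 0.989, 0.014]
contact_force: [0.1, 0.1, -0.8]
width: 0.0534
gripper_force: 64.1
clock 5.33 pos [ 0.5364 -0.1669  0.2397] F [ 0.1341  0.0989 -0.7871] shift/0.25 [-0.0859 -0.0286  0.1898] turn/90 [ 0.0022 -0.0026 -0.0097] rows>= 1.2607208432122285 0.12944442688933525
```

View pics/p1.png

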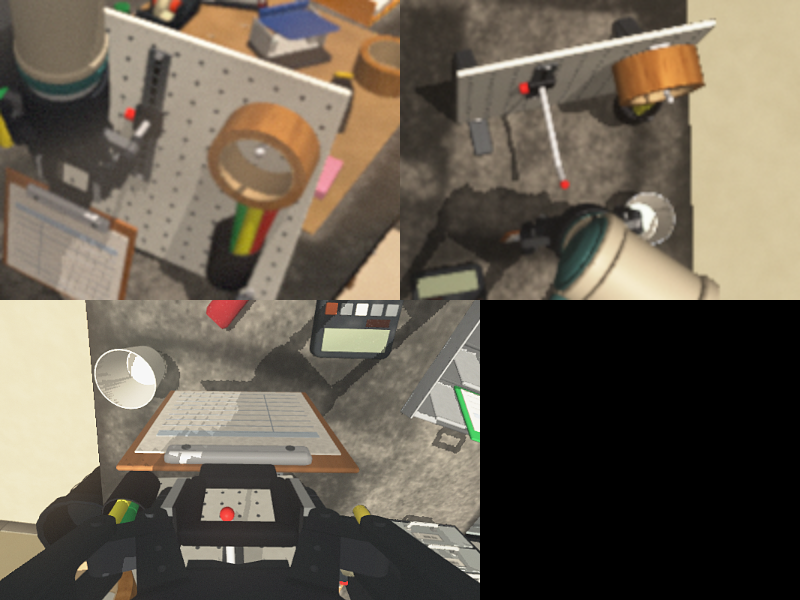

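The board is held in front of the hook; the ball shows through the hole at about wrist pixel (303,284), slightly left of the hole's centre. I'll check the ball's position by its red centroid.

```bash
cat >> h.py <<'E'
KW=(350.27,316.885,194.184); TC=np.array([[1.16373579e-03,-9.65784485e-01,-2.59343352e-01,6.61670536e-02],[9.99999318e-01,1.09943327e-03,3.92990247e-04,8.56819020e-04],[-9.44131737e-05,-2.59343633e-01,9.65785106e-01,-1.75986471e-01]])
def wproj(p):
    from rig import manip
    s=manip.get_state();q=np.array(s["ee_rot"]);R=Ro.from_quat(q[[1,2,3,0]]).as_matrix()
    c=TC[:,:3].T@(R.T@(p-s["position"])-TC[:,3]);u=c[:2]/c[2];u=u*(1+.00825*u@u);return KW[0]*u+KW[1:]
E
python3 - <<'E'
from h import *
w=np.load("b.npy")[2].astype(int)
m=(w[...,0]>150)&(w[...,1]<80)&(w[...,2]<80); m[:250]=0;m[320:]=0;m[:,:250]=0;m[:,400:]=0
ys,xs=np.where(m);print("ball seen",xs.mean(),ys.mean(),len(xs),"pred",wproj(np.array([.5702,-.1681,.2523])))
E
```

```text
ball seen 302.3780487804878 285.4552845528455 246 pred [297.4678 286.772 ]
```

```bash
sed -i 's/^FOOT=.*/FOOT=np.array([.7030,-.1395,0]); WZ=.232/;s/; WZ=.232; WZ/; WZ/' h.py
python3 -m jog '[{"dx":-0.04,"dy":-0.008,"dz":0.09,"ax":0,"ay":0,"az":-0.01,"grip":-0.5},{"dx":-0.085,"dy":-0.016,"dz":0.185,"ax":0,"ay":0,"az":-0.01,"grip":-0.5},{"dx":-0.085,"dy":-0.016,"dz":0.185,"ax":0,"ay":0,"az":-0.01,"grip":-0.5},{"dx":-0.085,"dy":-0.016,"dz":0.185,"ax":0,"ay":0,"az":-0.01,"grip":-0.5}]'
python3 - <<'E'
from h import *
from rig import manip
hang(.150,.252)
w=manip.get_image("wrist")["img"].astype(int)
m=(w[...,0]>150)&(w[...,1]<80)&(w[...,2]<80); m[:150]=0;m[330:]=0;m[:,:250]=0;m[:,400:]=0
ys,xs=np.where(m);print("ball seen",xs.mean(),ys.mean(),len(xs),"pred",wproj(np.array([.5702,-.1681,.2523])),"hole",wproj(FOOT-XP*.15+[0,0,.252]))
E
```

```text
clock: 5.82
position: [0.571, -0.1606, 0.1985]
ee_rot: [0.118, -0.099, 0.988, 0.014]
contact_force: [-0.4, 0.5, -1.1]
width: 0.0532
gripper_force: 64.0
clock 5.82 pos [ 0.571  -0.1606  0.1985] F [-0.4201  0.5389 -1.0916] shift/0.25 [ 0.0119 -0.016  -0.0033] turn/90 [ 0.0048 -0.0038  0.0062] rows>= 0.12148824903692955 0.10911269097060577
ball seen 302.6474820143885 290.705035971223 139 pred [298.3785 298.207 ] hole [306.3367 270.3027]
```

```bash

python3 -m jog '[{"dx":0,"dy":-0.025,"dz":-0.003,"ax":0,"ay":0,"az":0,"grip":-0.5},{"dx":-0.047,"dy":-0.025,"dz":0.01,"ax":0,"ay":0,"az":0,"grip":-0.5},{"dx":-0.08,"dy":-0.025,"dz":0.06,"ax":0,"ay":0,"az":0,"grip":-0.5},{"dx":-0.116,"dy":-0.025,"dz":0.11,"ax":0,"ay":0,"az":0,"grip":-0.5},{"dx":-0.15,"dy":-0.025,"dz":0.12,"ax":0,"ay":0,"az":0,"grip":-0.5}]'
python3 -c "
from h import *
hang(.056,.232)"
```

```text
clock: 6.28
position: [0.6146, -0.1597, 0.1775]
ee_rot: [0.118, -0.097, 0.988, 0.014]
contact_force: [-0.4, 0.6, -2.6]
width: 0.0532
gripper_force: 64.2
clock 6.28 pos [ 0.6146 -0.1597  0.1775] F [-0.3544  0.629  -2.6396] shift/0.25 [-0.1874  0.0117  0.0411] turn/90 [ 0.0041 -0.0037  0.0039] rows>= 1.1520378553085078 0.08435781875982458
```

```bash

python3 -m jog '[{"dx":-0.06,"dy":0.005,"dz":0.012,"ax":0,"ay":0,"az":0,"grip":-0.5},{"dx":-0.12,"dy":0.005,"dz":0.025,"ax":0,"ay":0,"az":0,"grip":-0.5},{"dx":-0.187,"dy":0.005,"dz":0.041,"ax":0,"ay":0,"az":0,"grip":-0.5},{"dx":-0.187,"dy":0.005,"dz":0.041,"ax":0,"ay":0,"az":0,"grip":-0.5},{"dx":-0.187,"dy":0.005,"dz":0.041,"ax":0,"ay":0,"az":0,"grip":-0.5}]'
python3 -c "
from h import *
hang(.056,.221)"
```

```text
clock: 6.7
position: [0.6619, -0.1495, 0.1804]
ee_rot: [0.119, -0.098, 0.988, 0.013]
contact_force: [-0.6, -0.6, -3.0]
width: 0.0536
gripper_force: 64.1
clock 6.70 pos [ 0.6619 -0.1495  0.1804] F [-0.6183 -0.5778 -3.0347] shift/0.25 [0.0137 0.0082 0.0491] turn/90 [ 0.0031 -0.0027  0.0049] rows>= 0.30960480737042734 0.08027053339053579
```

```bash

python3 -m jog '[{"dx":0.004,"dy":0,"dz":0.016,"ax":0,"ay":0,"az":0,"grip":-0.5},{"dx":0.008,"dy":0,"dz":0.03,"ax":0,"ay":0,"az":0,"grip":-0.5},{"dx":0.008,"dy":0,"dz":0.03,"ax":0,"ay":0,"az":0,"grip":-0.5},{"dx":0.008,"dy":0,"dz":0.03,"ax":0,"ay":0,"az":0,"grip":-0.5}]' | egrep 'pos|cont'
for i in 1 ; do python3 -m jog '[{"dx":0.0015,"dy":0,"dz":0.006,"ax":0,"ay":0,"az":0,"grip":-0.5},{"dx":0.0015,"dy":0,"dz":0.006,"ax":0,"ay":0,"az":0,"grip":-0.5},{"dx":0.0015,"dy":0,"dz":0.006,"ax":0,"ay":0,"az":0,"grip":-0.5}]' | egrep 'pos|cont'
python3 -m jog '[{"dx":0.0015,"dy":0,"dz":0.006,"ax":0,"ay":0,"az":0,"grip":-0.5},{"dx":0.0015,"dy":0,"dz":0.006,"ax":0,"ay":0,"az":0,"grip":-0.5},{"dx":0.0015,"dy":0,"dz":0.006,"ax":0,"ay":0,"az":0,"grip":-0.5}]' | egrep 'pos|cont'; done
python3 -c "
from h import *
hang(.056,.221)"
```

```text
position: [0.6602, -0.1501, 0.1731]
contact_force: [-0.2, -0.6, -0.8]
position: [0.6611, -0.1502, 0.1723]
contact_force: [0.3, 0.1, -1.7]
position: [0.6611, -0.1501, 0.1705]
contact_force: [0.3, -1.1, -2.6]
clock 7.53 pos [ 0.6611 -0.1501  0.1705] F [ 0.3049 -1.083  -2.5818] shift/0.25 [0.0011 0.0101 0.0116] turn/90 [ 0.0025 -0.0018  0.0041] rows>= 0.09226927365639802 0.06489427678870627
```

Still no contact; I continue with small steps.

```bash

python3 -m jog '[{"dx":0.002,"dy":0,"dz":0.008,"ax":0,"ay":0,"az":0,"grip":-0.5},{"dx":0.002,"dy":0,"dz":0.008,"ax":0,"ay":0,"az":0,"grip":-0.5},{"dx":0.002,"dy":0,"dz":0.008,"ax":0,"ay":0,"az":0,"grip":-0.5}]' | egrep 'pos|cont'
python3 -m jog '[{"dx":0.001,"dy":0,"dz":0.004,"ax":0,"ay":0,"az":0,"grip":-0.5},{"dx":0.001,"dy":0,"dz":0.004,"ax":0,"ay":0,"az":0,"grip":-0.5},{"dx":0.001,"dy":0,"dz":0.004,"ax":0,"ay":0,"az":0,"grip":-0.5}]' | egrep 'pos|cont'
python3 -m jog '[{"dx":0.001,"dy":0,"dz":0.004,"ax":0,"ay":0,"az":0,"grip":-0.5},{"dx":0.001,"dy":0,"dz":0.004,"ax":0,"ay":0,"az":0,"grip":-0.5},{"dx":0.001,"dy":0,"dz":0.004,"ax":0,"ay":0,"az":0,"grip":-0.5}]' | egrep 'pos|cont'
```

```text
position: [0.6611, -0.15, 0.1683]
contact_force: [-0.7, -0.4, -1.5]
position: [0.6612, -0.1501, 0.1675]
contact_force: [0.4, -0.5, -2.3]
position: [0.6614, -0.1501, 0.1672]
contact_force: [-1.7, 0.7, 2.2]
```

```bash

python3 -m jog '[{"dx":0.001,"dy":0,"dz":0.004,"ax":0,"ay":0,"az":0,"grip":-0.5},{"dx":0.001,"dy":0,"dz":0.004,"ax":0,"ay":0,"az":0,"grip":-0.5},{"dx":0.001,"dy":0,"dz":0.004,"ax":0,"ay":0,"az":0,"grip":-0.5}]' | egrep 'pos|cont'
```

```text
position: [0.6615, -0.1502, 0.1671]
contact_force: [-3.8, 0.8, 6.8]
```

The wire carries the board (contact at TCP z = 0.167). I ease off slightly, open, and retreat along the tool axis.

```bash

python3 -m jog '[{"dx":-0.001,"dy":0,"dz":-0.005,"ax":0,"ay":0,"az":0,"grip":-0.5},{"dx":-0.001,"dy":0,"dz":-0.005,"ax":0,"ay":0,"az":0,"grip":0.6},{"dx":-0.001,"dy":0,"dz":-0.005,"ax":0,"ay":0,"az":0,"grip":0.6},{"dx":-0.001,"dy":0,"dz":-0.005,"ax":0,"ay":0,"az":0,"grip":0.6},{"dx":-0.001,"dy":0,"dz":-0.005,"ax":0,"ay":0,"az":0,"grip":0.6}]'
python3 -m jog '[{"dx":0,"dy":0,"dz":-0.08,"ax":0,"ay":0,"az":0,"grip":0.6},{"dx":0,"dy":0,"dz":-0.2,"ax":0,"ay":0,"az":0,"grip":0.6},{"dx":0,"dy":0,"dz":-0.35,"ax":0,"ay":0,"az":0,"grip":0.6},{"dx":0,"dy":0,"dz":-0.5,"ax":0,"ay":0,"az":0,"grip":0.6},{"dx":0.1,"dy":0,"dz":-0.55,"ax":0,"ay":0,"az":0,"grip":1}]'
python3 -c "
from h import *
delta(sboard('M')[0]+[0,.003,0],frame(-7.5,18),.0187-.055+.09)"
```

```text
clock: 8.95
position: [0.6611, -0.1501, 0.1663]
ee_rot: [0.12, -0.097, 0.988, 0.013]
contact_force: [-0.3, -0.1, -0.1]
width: 0.0682
gripper_force: 0.0
clock: 9.37
position: [0.6105, -0.1627, 0.3017]
ee_rot: [0.126, -0.098, 0.987, 0.01]
contact_force: [0.4, -0.0, 1.0]
width: 0.0782
gripper_force: 0.0
clock 9.37 pos [ 0.6105 -0.1627  0.3017] F [ 0.3678 -0.0099  0.98  ] shift/0.25 [0.3334 1.5332 0.4589] turn/90 [-0.0097  0.3592  0.2113] rows>= 9.8008977948634 5.240270956567264
```

```bash

python3 -m jog '[{"dx":0.05,"dy":0.15,"dz":0,"ax":0,"ay":0.0,"az":0,"grip":1},{"dx":0.1,"dy":0.3,"dz":0,"ax":0,"ay":0.07,"az":0.05,"grip":1},{"dx":0.15,"dy":0.45,"dz":0,"ax":0,"ay":0.14,"az":0.1,"grip":1},{"dx":0.2,"dy":0.6,"dz":0,"ax":0,"ay":0.21,"az":0.15,"grip":1},{"dx":0.2,"dy":0.75,"dz":0,"ax":0,"ay":0.28,"az":0.2,"grip":1}]' | grep pos
python3 -c "
from h import *
delta(sboard('M')[0]+[0,.003,0],frame(-7.5,18),.0187-.055+.09)"
```

```text
position: [0.5183, 0.0143, 0.2841]
clock 9.78 pos [0.5183 0.0143 0.2841] F [ 0.8474 -1.0153 -0.3587] shift/0.25 [0.1211 0.731  0.5021] turn/90 [0.001  0.0892 0.0227] rows>= 5.365757226333005 1.1563898352618946
```

```bash

python3 -m jog '[{"dx":0.03,"dy":0.15,"dz":0,"ax":0,"ay":0.05,"az":0.02,"grip":1},{"dx":0.06,"dy":0.3,"dz":0.05,"ax":0,"ay":0.085,"az":0.02,"grip":1},{"dx":0.09,"dy":0.45,"dz":0.1,"ax":0,"ay":0.085,"az":0.02,"grip":1},{"dx":0.11,"dy":0.58,"dz":0.2,"ax":0,"ay":0.085,"az":0.02,"grip":1},{"dx":0.11,"dy":0.66,"dz":0.3,"ax":0,"ay":0.085,"az":0.02,"grip":1}]' | grep pos
python3 -m jog '[{"dx":0,"dy":0,"dz":0,"ax":0,"ay":0,"az":0,"grip":1},{"dx":0,"dy":0,"dz":0,"ax":0,"ay":0,"az":0,"grip":1}]' | grep pos
python3 -c "
from h import *
delta(sboard('M')[0]+[0,.003,0],frame(-7.5,18),.0187-.055+.09)"
```

```text
position: [0.4966, 0.1856, 0.2149]
position: [0.4958, 0.1824, 0.2142]
clock 10.37 pos [0.4958 0.1824 0.2142] F [0.8626 0.8458 0.0687] shift/0.25 [-0.0058  0.073   0.1939] turn/90 [0.0003 0.0046 0.0069] rows>= 1.2428740835803138 0.10380733037245586
```

```bash

python3 -m jog '[{"dx":-0.006,"dy":0.073,"dz":0.06,"ax":0,"ay":0.004,"az":0.007,"grip":1},{"dx":-0.006,"dy":0.073,"dz":0.194,"ax":0,"ay":0.004,"az":0.007,"grip":1},{"dx":-0.006,"dy":0.073,"dz":0.194,"ax":0,"ay":0.004,"az":0.007,"grip":1},{"dx":-0.006,"dy":0.073,"dz":0.194,"ax":0,"ay":0.004,"az":0.007,"grip":1}]' | grep pos
python3 - <<'E'
from h import *
from rig import manip
p=sboard('M')[0]
delta(p+[0,.003,0],frame(-7.5,18),.0187-.055)
w=manip.get_image("wrist")["img"];a=manip.get_image("scene")["img"];b=manip.get_image("top")["img"]
print("pred hole",wproj(p))
v=np.vstack([np.hstack([cv2.resize(a[110:260,320:520],(400,300)),cv2.resize(b[95:245,290:490],(400,300))]),cv2.resize(w[100:250,120:520],(800,300))])
cv2.imwrite("pics/p2.png",v[:,:,::-1])
E
```

```text
position: [0.4857, 0.2005, 0.1691]
clock 10.70 pos [0.4857 0.2005 0.1691] F [-0.1314  0.315   0.1561] shift/0.25 [0.0032 0.0063 0.3671] turn/90 [ 0.001   0.0014 -0.0021] rows>= 2.2010028005184665 0.03453053144007574
pred hole [311.618  203.3836]
```

View pics/p2.png

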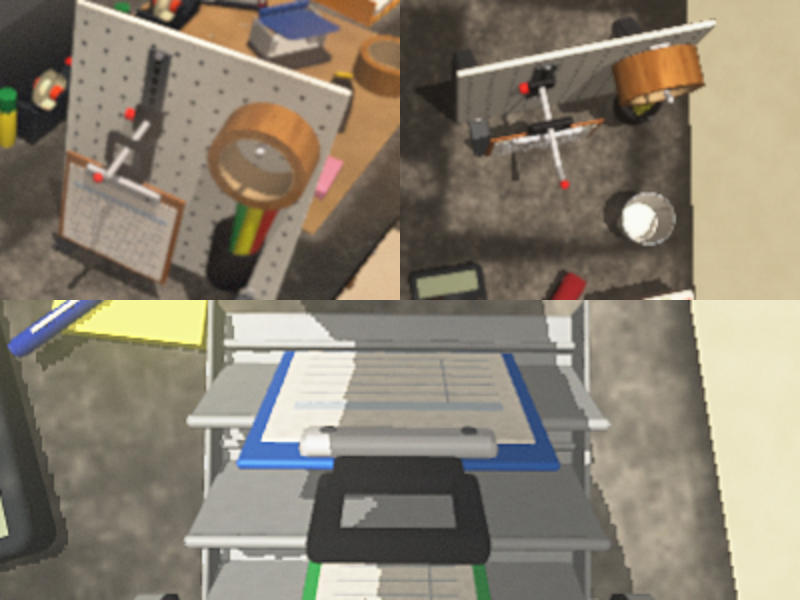

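The large board hangs properly on the wire, about half-way along. The medium loop's hole is at wrist pixel (319,206), centred, so I descend and grip it.

```bash

python3 -m jog '[{"dx":0,"dy":0.004,"dz":0.12,"ax":0,"ay":0,"az":0,"grip":1},{"dx":0.003,"dy":0.004,"dz":0.24,"ax":0,"ay":0,"az":0,"grip":1},{"dx":0.003,"dy":0.004,"dz":0.32,"ax":0,"ay":0,"az":0,"grip":1},{"dx":0.003,"dy":0.004,"dz":0.365,"ax":0,"ay":0,"az":0,"grip":1},{"dx":0.003,"dy":0.004,"dz":0.365,"ax":0,"ay":0,"az":0,"grip":1}]'
python3 -m jog '[{"dx":0,"dy":0,"dz":0,"ax":0,"ay":0,"az":0,"grip":-0.5},{"dx":0,"dy":0,"dz":0,"ax":0,"ay":0,"az":0,"grip":-0.5},{"dx":0,"dy":0,"dz":0,"ax":0,"ay":0,"az":0,"grip":-0.5},{"dx":0,"dy":0,"dz":0,"ax":0,"ay":0,"az":0,"grip":-0.5},{"dx":0,"dy":0,"dz":0,"ax":0,"ay":0,"az":0,"grip":-0.5}]' 60
python3 -c "
from h import *
R=frame(-7.5,18);from rig import manip
print(R.T@(sboard('M')[0]-manip.get_state()['position']))"
```

```text
clock: 11.27
position: [0.4572, 0.2062, 0.0817]
ee_rot: [-0.155, 0.066, 0.986, 0.011]
contact_force: [-0.5, 0.3, 0.6]
width: 0.0857
gripper_force: 0.0
clock: 11.68
position: [0.4599, 0.2069, 0.0838]
ee_rot: [-0.152, 0.066, 0.986, 0.012]
contact_force: [1.9, -0.8, 6.3]
width: 0.0532
gripper_force: 62.3
[ 0.0015 -0.0042 -0.0526]
```

```bash

python3 -m jog '[{"dx":-0.02,"dy":0,"dz":-0.08,"ax":0,"ay":0,"az":0,"grip":-0.5},{"dx":-0.04,"dy":0,"dz":-0.16,"ax":0,"ay":0,"az":0,"grip":-0.5},{"dx":-0.06,"dy":0,"dz":-0.24,"ax":0,"ay":0,"az":0,"grip":-0.5},{"dx":-0.1,"dy":0,"dz":-0.4,"ax":0,"ay":0,"az":0,"grip":-0.5},{"dx":-0.12,"dy":0,"dz":-0.5,"ax":0,"ay":0,"az":0,"grip":-0.5}]' |egrep 'pos|cont|wid'
python3 -m jog '[{"dx":0,"dy":-0.1,"dz":-0.1,"ax":0,"ay":0,"az":0,"grip":-0.5},{"dx":0,"dy":-0.25,"dz":-0.2,"ax":0,"ay":0,"az":0,"grip":-0.5},{"dx":0,"dy":-0.4,"dz":-0.3,"ax":0,"ay":0,"az":0,"grip":-0.5},{"dx":0,"dy":-0.55,"dz":-0.3,"ax":0,"ay":-0.05,"az":0,"grip":-0.5},{"dx":0,"dy":-0.7,"dz":-0.3,"ax":0,"ay":-0.12,"az":-0.05,"grip":-0.5}]' |egrep 'pos|cont|wid'
python3 -c "
from h import *
OFF=.0535
hang(.165,.26)"
```

```text
position: [0.5261, 0.1975, 0.1943]
contact_force: [1.2, 1.3, -0.8]
width: 0.0533
position: [0.5268, 0.0186, 0.2633]
contact_force: [0.7, -0.4, -0.7]
width: 0.0533
clock 12.52 pos [0.5268 0.0186 0.2633] F [ 0.6767 -0.3758 -0.7415] shift/0.25 [-0.1795 -0.7417  0.1939] turn/90 [ 0.0007 -0.2313 -0.1601] rows>= 4.720104312574112 3.5365377574973778
```

```bash

python3 -m jog '[{"dx":-0.02,"dy":-0.15,"dz":0,"ax":0,"ay":-0.07,"az":-0.05,"grip":-0.5},{"dx":-0.05,"dy":-0.3,"dz":0.02,"ax":0,"ay":-0.14,"az":-0.1,"grip":-0.5},{"dx":-0.08,"dy":-0.45,"dz":0.04,"ax":0,"ay":-0.21,"az":-0.15,"grip":-0.5},{"dx":-0.1,"dy":-0.6,"dz":0.06,"ax":0,"ay":-0.23,"az":-0.16,"grip":-0.5},{"dx":-0.12,"dy":-0.68,"dz":0.1,"ax":0,"ay":-0.23,"az":-0.16,"grip":-0.5}]'|egrep 'pos|cont|wid'
python3 -m jog '[{"dx":0,"dy":0,"dz":0,"ax":0,"ay":0,"az":0,"grip":-0.5},{"dx":0,"dy":0,"dz":0,"ax":0,"ay":0,"az":0,"grip":-0.5}]'|egrep 'pos|cont|wid'
python3 -c "
from h import *
hang(.15,.252)"
```

```text
position: [0.5361, -0.1538, 0.2324]
contact_force: [-0.1, 0.2, -1.6]
width: 0.0533
position: [0.538, -0.1506, 0.2308]
contact_force: [0.6, -0.0, -2.4]
width: 0.0532
clock 13.10 pos [ 0.538  -0.1506  0.2308] F [ 0.6022 -0.0295 -2.3743] shift/0.25 [-0.0771 -0.0803  0.1504] turn/90 [ 0.003  -0.0059 -0.0038] rows>= 1.1220263047396595 0.09628155632138634
```

```bash

python3 -m jog '[{"dx":-0.04,"dy":-0.045,"dz":0.075,"ax":0,"ay":-0.006,"az":0,"grip":-0.5},{"dx":-0.077,"dy":-0.088,"dz":0.15,"ax":0,"ay":-0.006,"az":0,"grip":-0.5},{"dx":-0.077,"dy":-0.088,"dz":0.15,"ax":0,"ay":-0.006,"az":0,"grip":-0.5},{"dx":-0.077,"dy":-0.088,"dz":0.15,"ax":0,"ay":-0.006,"az":0,"grip":-0.5}]'|egrep 'pos|cont|wid'
python3 - <<'E'
from h import *
from rig import manip
hang(.150,.252)
w=manip.get_image("wrist")["img"].astype(int)
m=(w[...,0]>150)&(w[...,1]<80)&(w[...,2]<80); m[:150]=0;m[330:]=0;m[:,:250]=0;m[:,400:]=0
ys,xs=np.where(m);print("ball seen",xs.mean(),ys.mean(),len(xs))
E
```

```text
position: [0.5702, -0.1644, 0.1986]
contact_force: [-0.8, 0.2, -2.0]
width: 0.0534
clock 13.43 pos [ 0.5702 -0.1644  0.1986] F [-0.7713  0.2388 -1.9701] shift/0.25 [ 0.0062 -0.0015 -0.0016] turn/90 [ 0.0041 -0.0002 -0.0009] rows>= 0.03961119261770521 0.05284811934597682
ball seen 311.5121951219512 291.0487804878049 41
```

```bash

python3 -m jog '[{"dx":0,"dy":-0.01,"dz":-0.012,"ax":0,"ay":0,"az":0,"grip":-0.5},{"dx":-0.055,"dy":-0.01,"dz":0,"ax":0,"ay":0,"az":0,"grip":-0.5},{"dx":-0.09,"dy":-0.01,"dz":0.05,"ax":0,"ay":0,"az":0,"grip":-0.5},{"dx":-0.125,"dy":-0.01,"dz":0.1,"ax":0,"ay":0,"az":0,"grip":-0.5},{"dx":-0.14,"dy":-0.01,"dz":0.105,"ax":0,"ay":0,"az":0,"grip":-0.5}]'
python3 -c "
from h import *
hang(.076,.232)"
```

```text
clock: 13.9
position: [0.6109, -0.1598, 0.1799]
ee_rot: [0.121, -0.093, 0.988, 0.015]
contact_force: [0.2, -0.2, -1.4]
width: 0.0532
gripper_force: 63.8
clock 13.90 pos [ 0.6109 -0.1598  0.1799] F [ 0.2073 -0.2158 -1.3506] shift/0.25 [-0.1212  0.0106  0.0354] turn/90 [ 0.0039 -0.0004 -0.0015] rows>= 0.7594574836830119 0.0529514250556607
```

```bash

python3 -m jog '[{"dx":-0.06,"dy":0.004,"dz":0.018,"ax":0,"ay":0,"az":0,"grip":-0.5},{"dx":-0.121,"dy":0.004,"dz":0.035,"ax":0,"ay":0,"az":0,"grip":-0.5},{"dx":-0.117,"dy":0.004,"dz":0.05,"ax":0,"ay":0,"az":0,"grip":-0.5},{"dx":-0.113,"dy":0.004,"dz":0.063,"ax":0,"ay":0,"az":0,"grip":-0.5},{"dx":-0.113,"dy":0.004,"dz":0.063,"ax":0,"ay":0,"az":0,"grip":-0.5}]' | egrep 'pos|cont'
python3 -m jog '[{"dx":0,"dy":0,"dz":0,"ax":0,"ay":0,"az":0,"grip":-0.5},{"dx":0.001,"dy":0,"dz":0.004,"ax":0,"ay":0,"az":0,"grip":-0.5},{"dx":0.001,"dy":0,"dz":0.004,"ax":0,"ay":0,"az":0,"grip":-0.5}]' | egrep 'pos|cont'
python3 -c "
from h import *
hang(.076,.221)"
```

```text
position: [0.6393, -0.1536, 0.1721]
contact_force: [-0.8, 1.2, -1.3]
position: [0.6403, -0.1544, 0.1731]
contact_force: [-0.3, 0.1, -2.4]
clock 14.57 pos [ 0.6403 -0.1544  0.1731] F [-0.344   0.0538 -2.4447] shift/0.25 [-0.0013  0.0114  0.023 ] turn/90 [ 0.0023  0.001  -0.002 ] rows>= 0.15406931059235845 0.03984269529441881
```

```bash

python3 -m jog '[{"dx":0.001,"dy":0,"dz":0.006,"ax":0,"ay":0,"az":0,"grip":-0.5},{"dx":0.001,"dy":0,"dz":0.006,"ax":0,"ay":0,"az":0,"grip":-0.5},{"dx":0.001,"dy":0,"dz":0.006,"ax":0,"ay":0,"az":0,"grip":-0.5}]' | egrep 'pos|cont'
python3 -m jog '[{"dx":0.001,"dy":0,"dz":0.004,"ax":0,"ay":0,"az":0,"grip":-0.5},{"dx":0.001,"dy":0,"dz":0.004,"ax":0,"ay":0,"az":0,"grip":-0.5},{"dx":0.001,"dy":0,"dz":0.004,"ax":0,"ay":0,"az":0,"grip":-0.5}]' | egrep 'pos|cont'
python3 -m jog '[{"dx":0.001,"dy":0,"dz":0.004,"ax":0,"ay":0,"az":0,"grip":-0.5},{"dx":0.001,"dy":0,"dz":0.004,"ax":0,"ay":0,"az":0,"grip":-0.5},{"dx":0.001,"dy":0,"dz":0.004,"ax":0,"ay":0,"az":0,"grip":-0.5}]' | egrep 'pos|cont'
```

```text
position: [0.6408, -0.1543, 0.1717]
contact_force: [0.3, 0.2, -1.8]
position: [0.6409, -0.1542, 0.1705]
contact_force: [-0.0, -0.4, -0.7]
position: [0.6408, -0.1541, 0.1694]
contact_force: [0.1, -1.2, -1.2]
```

```bash

python3 -m jog '[{"dx":0.001,"dy":0,"dz":0.004,"ax":0,"ay":0,"az":0,"grip":-0.5},{"dx":0.001,"dy":0,"dz":0.004,"ax":0,"ay":0,"az":0,"grip":-0.5},{"dx":0.001,"dy":0,"dz":0.004,"ax":0,"ay":0,"az":0,"grip":-0.5}]' | egrep 'pos|cont'
python3 -m jog '[{"dx":0.001,"dy":0,"dz":0.004,"ax":0,"ay":0,"az":0,"grip":-0.5},{"dx":0.001,"dy":0,"dz":0.004,"ax":0,"ay":0,"az":0,"grip":-0.5},{"dx":0.001,"dy":0,"dz":0.004,"ax":0,"ay":0,"az":0,"grip":-0.5}]' | egrep 'pos|cont'
```

```text
position: [0.6411, -0.1542, 0.169]
contact_force: [-1.5, -0.2, 1.4]
position: [0.6412, -0.1542, 0.1688]
contact_force: [-2.8, -0.5, 5.1]
```

Contact again: the wire carries the board. I ease off, release, and head for the small board.

```bash

python3 -m jog '[{"dx":-0.001,"dy":0,"dz":-0.004,"ax":0,"ay":0,"az":0,"grip":-0.5},{"dx":-0.001,"dy":0,"dz":-0.004,"ax":0,"ay":0,"az":0,"grip":0.6},{"dx":-0.001,"dy":0,"dz":-0.004,"ax":0,"ay":0,"az":0,"grip":0.6},{"dx":-0.001,"dy":0,"dz":-0.004,"ax":0,"ay":0,"az":0,"grip":0.6},{"dx":-0.001,"dy":0,"dz":-0.004,"ax":0,"ay":0,"az":0,"grip":0.6}]' | egrep 'pos|cont|wid'
python3 -m jog '[{"dx":0,"dy":0,"dz":-0.08,"ax":0,"ay":0,"az":0,"grip":0.6},{"dx":0,"dy":0,"dz":-0.2,"ax":0,"ay":0,"az":0,"grip":0.6},{"dx":0,"dy":0,"dz":-0.35,"ax":0,"ay":0,"az":0,"grip":0.6},{"dx":0,"dy":0,"dz":-0.5,"ax":0,"ay":0,"az":0,"grip":0.6},{"dx":0.1,"dy":0,"dz":-0.6,"ax":0,"ay":0,"az":0,"grip":1}]' | egrep 'pos|cont|wid'
python3 -m jog '[{"dx":0.03,"dy":0.15,"dz":0,"ax":0,"ay":0.0,"az":0,"grip":1},{"dx":0.05,"dy":0.3,"dz":0,"ax":0,"ay":0.07,"az":0.05,"grip":1},{"dx":0.05,"dy":0.45,"dz":0,"ax":0,"ay":0.14,"az":0.1,"grip":1},{"dx":0.05,"dy":0.6,"dz":0,"ax":0,"ay":0.21,"az":0.15,"grip":1},{"dx":0.05,"dy":0.75,"dz":0,"ax":0,"ay":0.28,"az":0.2,"grip":1}]' | grep pos
python3 -c "
from h import *
delta(sboard('S')[0]+[0,.003,0],frame(-7.5,18),.0187-.055+.09)"
```

```text
position: [0.6409, -0.1541, 0.1682]
contact_force: [0.5, -0.1, -0.2]
width: 0.0685
position: [0.5854, -0.1667, 0.3126]
contact_force: [0.6, -1.7, 0.7]
width: 0.0789
position: [0.5341, 0.0177, 0.3072]
clock 17.07 pos [0.5341 0.0177 0.3072] F [ 1.2661 -0.1622  0.402 ] shift/0.25 [-0.1792  0.6957  0.6356] turn/90 [0.0046 0.0934 0.0183] rows>= 5.750854113681339 1.1975672778879027
```

```bash

python3 -m jog '[{"dx":-0.05,"dy":0.15,"dz":0,"ax":0,"ay":0.05,"az":0.02,"grip":1},{"dx":-0.1,"dy":0.3,"dz":0.05,"ax":0,"ay":0.09,"az":0.02,"grip":1},{"dx":-0.15,"dy":0.45,"dz":0.15,"ax":0,"ay":0.09,"az":0.02,"grip":1},{"dx":-0.18,"dy":0.58,"dz":0.25,"ax":0,"ay":0.09,"az":0.02,"grip":1},{"dx":-0.18,"dy":0.66,"dz":0.35,"ax":0,"ay":0.09,"az":0.02,"grip":1}]' | grep pos
python3 -m jog '[{"dx":0,"dy":0,"dz":0.05,"ax":0,"ay":0,"az":0,"grip":1},{"dx":0,"dy":0,"dz":0.05,"ax":0,"ay":0,"az":0,"grip":1},{"dx":0,"dy":0,"dz":0.05,"ax":0,"ay":0,"az":0,"grip":1}]' | grep pos
python3 -c "
from h import *
delta(sboard('S')[0]+[0,.003,0],frame(-7.5,18),.0187-.055+.09)"
```

```text
position: [0.5834, 0.1816, 0.2121]
position: [0.5772, 0.1792, 0.202]
clock 17.73 pos [0.5772 0.1792 0.202 ] F [0.2826 0.1055 0.5021] shift/0.25 [-0.0363  0.0418  0.226 ] turn/90 [0.0046 0.0031 0.0013] rows>= 1.3949710725260844 0.07190293601711548
```

```bash

python3 -m jog '[{"dx":-0.02,"dy":0.045,"dz":0.08,"ax":0,"ay":0,"az":0,"grip":1},{"dx":-0.036,"dy":0.045,"dz":0.2,"ax":0,"ay":0,"az":0,"grip":1},{"dx":-0.036,"dy":0.045,"dz":0.22,"ax":0,"ay":0,"az":0,"grip":1},{"dx":-0.036,"dy":0.045,"dz":0.22,"ax":0,"ay":0,"az":0,"grip":1}]' | grep pos
python3 - <<'E'
from h import *
from rig import manip
p,bz=sboard('S');yb=np.array([.1305,.991,0])
delta(p+[0,.003,0],frame(-7.5,18),.0187-.055)
w=manip.get_image("wrist")["img"].astype(int)
print("pred hole,top bar lo,hi,neck", *[wproj(p+bz*k) for k in (0,.015,.024,-.015)], "side", wproj(p+yb*.027),wproj(p-yb*.027))
dk=(w.max(2)<75)
for c in (300,317,330): 
    r=np.where(np.diff(dk[150:300,c].astype(int)))[0]+150; print(c,r)
for r in (205,212): 
    x=np.where(np.diff(dk[r,220:420].astype(int)))[0]+220; print(r,x)
E
```

```text
position: [0.5702, 0.1908, 0.1474]
clock 18.07 pos [0.5702 0.1908 0.1474] F [-0.6549  0.2511  0.4365] shift/0.25 [-0.0002 -0.0015  0.3675] turn/90 [0.0049 0.0027 0.0003] rows>= 2.203251694754448 0.07028420676781168
pred hole,top bar lo,hi,neck [310.1766 206.933 ] [309.9601 219.9803] [309.8167 228.6136] [310.3692 195.322 ] side [352.3203 206.8983] [267.938  206.9708]
300 [178 197 215 232]
317 [179 197 214 233 284 285]
330 [179 197 215 232]
205 [272 286 342 357]
212 [270 285 343 358]
```

```bash

python3 -m jog '[{"dx":0,"dy":-0.006,"dz":0.12,"ax":0,"ay":0,"az":0,"grip":1},{"dx":0,"dy":-0.006,"dz":0.24,"ax":0,"ay":0,"az":0,"grip":1},{"dx":0,"dy":-0.006,"dz":0.32,"ax":0,"ay":0,"az":0,"grip":1},{"dx":0,"dy":-0.006,"dz":0.365,"ax":0,"ay":0,"az":0,"grip":1},{"dx":0,"dy":-0.006,"dz":0.365,"ax":0,"ay":0,"az":0,"grip":1}]' | egrep 'pos|cont|wid'
python3 -m jog '[{"dx":0,"dy":0,"dz":0,"ax":0,"ay":0,"az":0,"grip":-0.5},{"dx":0,"dy":0,"dz":0,"ax":0,"ay":0,"az":0,"grip":-0.5},{"dx":0,"dy":0,"dz":0,"ax":0,"ay":0,"az":0,"grip":-0.5},{"dx":0,"dy":0,"dz":0,"ax":0,"ay":0,"az":0,"grip":-0.5},{"dx":0,"dy":0,"dz":0,"ax":0,"ay":0,"az":0,"grip":-0.5}]' 60 | egrep 'pos|cont|wid'
python3 -c "
from h import *
R=frame(-7.5,18);from rig import manip
print(R.T@(sboard('S')[0]-manip.get_state()['position']))"
```

```text
position: [0.5429, 0.1941, 0.0606]
contact_force: [-0.5, -0.8, -0.1]
width: 0.0855
position: [0.5456, 0.1947, 0.0626]
contact_force: [2.6, -1.2, 6.3]
width: 0.0533
[ 0.0017 -0.0033 -0.0517]
```

```bash

python3 -m jog '[{"dx":-0.02,"dy":0,"dz":-0.08,"ax":0,"ay":0,"az":0,"grip":-0.5},{"dx":-0.04,"dy":0,"dz":-0.16,"ax":0,"ay":0,"az":0,"grip":-0.5},{"dx":-0.01,"dy":0,"dz":-0.26,"ax":0,"ay":0,"az":0,"grip":-0.5},{"dx":0.04,"dy":0,"dz":-0.4,"ax":0,"ay":0,"az":0,"grip":-0.5},{"dx":0.09,"dy":0,"dz":-0.55,"ax":0,"ay":0,"az":0,"grip":-0.5}]' |egrep 'pos|cont|wid'
python3 -m jog '[{"dx":0.05,"dy":-0.05,"dz":-0.15,"ax":0,"ay":0,"az":0,"grip":-0.5},{"dx":0.1,"dy":-0.2,"dz":-0.25,"ax":0,"ay":0,"az":0,"grip":-0.5},{"dx":0.12,"dy":-0.35,"dz":-0.3,"ax":0,"ay":0,"az":0,"grip":-0.5},{"dx":0.12,"dy":-0.5,"dz":-0.3,"ax":0,"ay":-0.05,"az":0,"grip":-0.5},{"dx":0.12,"dy":-0.65,"dz":-0.3,"ax":0,"ay":-0.12,"az":-0.05,"grip":-0.5}]' |egrep 'pos|cont|wid'
python3 -c "
from h import *
hang(.165,.262)"
```

```text
position: [0.5627, 0.1907, 0.1989]
contact_force: [0.8, -0.4, -0.6]
width: 0.0531
position: [0.5385, 0.0276, 0.2779]
contact_force: [0.6, -0.8, -0.8]
width: 0.0531
clock 19.78 pos [0.5385 0.0276 0.2779] F [ 0.572  -0.7723 -0.8428] shift/0.25 [-0.1385 -0.7833  0.2445] turn/90 [ 0.0046 -0.2291 -0.1591] rows>= 4.9889871471665215 3.5072049387528725
```

```bash

python3 -m jog '[{"dx":0,"dy":-0.15,"dz":0,"ax":0,"ay":-0.07,"az":-0.05,"grip":-0.5},{"dx":-0.02,"dy":-0.3,"dz":0.02,"ax":0,"ay":-0.14,"az":-0.1,"grip":-0.5},{"dx":-0.04,"dy":-0.45,"dz":0.04,"ax":0,"ay":-0.21,"az":-0.15,"grip":-0.5},{"dx":-0.06,"dy":-0.6,"dz":0.06,"ax":0,"ay":-0.23,"az":-0.16,"grip":-0.5},{"dx":-0.08,"dy":-0.75,"dz":0.12,"ax":0,"ay":-0.23,"az":-0.16,"grip":-0.5}]'|egrep 'pos|cont|wid'
python3 -m jog '[{"dx":0,"dy":0,"dz":0,"ax":0,"ay":0,"az":0,"grip":-0.5},{"dx":0,"dy":0,"dz":0,"ax":0,"ay":0,"az":0,"grip":-0.5}]'|egrep 'pos|cont|wid'
python3 -c "
from h import *
hang(.15,.254)"
```

```text
position: [0.5385, -0.159, 0.2437]
contact_force: [1.6, 0.0, -1.3]
width: 0.0529
position: [0.5396, -0.1592, 0.2402]
contact_force: [0.5, 1.2, -0.3]
width: 0.0533
clock 20.37 pos [ 0.5396 -0.1592  0.2402] F [ 0.4827  1.1946 -0.2698] shift/0.25 [-0.0696 -0.0465  0.1794] turn/90 [ 0.0062 -0.003  -0.0043] rows>= 1.186751825646316 0.10254283036112659
```

```bash

python3 -m jog '[{"dx":-0.035,"dy":-0.028,"dz":0.085,"ax":0,"ay":0,"az":0,"grip":-0.5},{"dx":-0.068,"dy":-0.056,"dz":0.175,"ax":0,"ay":0,"az":0,"grip":-0.5},{"dx":-0.068,"dy":-0.056,"dz":0.175,"ax":0,"ay":0,"az":0,"grip":-0.5},{"dx":-0.068,"dy":-0.056,"dz":0.175,"ax":0,"ay":0,"az":0,"grip":-0.5}]'|egrep 'pos|cont|wid'
python3 - <<'E'
from h import *
from rig import manip
hang(.150,.255)
w0=manip.get_image("wrist")["img"];w=w0.astype(int)
m=(w[...,0]>150)&(w[...,1]<80)&(w[...,2]<80); m[:150]=0;m[330:]=0;m[:,:250]=0;m[:,400:]=0
ys,xs=np.where(m);print("ball seen",xs.mean(),ys.mean(),len(xs))
E
```

```text
position: [0.5697, -0.1639, 0.2016]
contact_force: [0.7, 0.4, -0.7]
width: 0.053
clock 20.70 pos [ 0.5697 -0.1639  0.2016] F [ 0.7254  0.3837 -0.7185] shift/0.25 [ 0.0045 -0.0039 -0.0014] turn/90 [ 0.0078 -0.0034 -0.0004] rows>= 0.03687748698436663 0.10642486668049257
ball seen 310.9423076923077 287.875 104
```

```bash

python3 -m jog '[{"dx":0,"dy":-0.012,"dz":0,"ax":0,"ay":0,"az":0,"grip":-0.5},{"dx":-0.055,"dy":-0.012,"dz":0.012,"ax":0,"ay":0,"az":0,"grip":-0.5},{"dx":-0.09,"dy":-0.012,"dz":0.06,"ax":0,"ay":0,"az":0,"grip":-0.5},{"dx":-0.125,"dy":-0.012,"dz":0.105,"ax":0,"ay":0,"az":0,"grip":-0.5},{"dx":-0.14,"dy":-0.012,"dz":0.11,"ax":0,"ay":0,"az":0,"grip":-0.5}]'|egrep 'pos|cont|wid'
python3 -c "
from h import *
hang(.095,.233)"
```

```text
position: [0.6108, -0.1598, 0.1816]
contact_force: [-0.7, 1.0, -0.2]
width: 0.0534
clock 21.17 pos [ 0.6108 -0.1598  0.1816] F [-0.7062  1.0206 -0.2092] shift/0.25 [-0.0472  0.0104  0.0196] turn/90 [ 0.0074 -0.0034 -0.0011] rows>= 0.31287120316669226 0.10341998955661967
```

```bash

python3 -m jog '[{"dx":-0.025,"dy":0.004,"dz":0.01,"ax":0,"ay":0,"az":0,"grip":-0.5},{"dx":-0.047,"dy":0.004,"dz":0.02,"ax":0,"ay":0,"az":0,"grip":-0.5},{"dx":-0.044,"dy":0.004,"dz":0.035,"ax":0,"ay":0,"az":0,"grip":-0.5},{"dx":-0.041,"dy":0.004,"dz":0.046,"ax":0,"ay":0,"az":0,"grip":-0.5},{"dx":-0.041,"dy":0.004,"dz":0.046,"ax":0,"ay":0,"az":0,"grip":-0.5}]' | egrep 'pos|cont'
python3 -m jog '[{"dx":0,"dy":0,"dz":0,"ax":0,"ay":0,"az":0,"grip":-0.5},{"dx":0.001,"dy":0,"dz":0.004,"ax":0,"ay":0,"az":0,"grip":-0.5},{"dx":0.001,"dy":0,"dz":0.004,"ax":0,"ay":0,"az":0,"grip":-0.5}]' | egrep 'pos|cont'
python3 -m jog '[{"dx":0.001,"dy":0,"dz":0.004,"ax":0,"ay":0,"az":0,"grip":-0.5},{"dx":0.001,"dy":0,"dz":0.004,"ax":0,"ay":0,"az":0,"grip":-0.5},{"dx":0.001,"dy":0,"dz":0.004,"ax":0,"ay":0,"az":0,"grip":-0.5}]' | egrep 'pos|cont'
python3 -c "
from h import *
hang(.095,.221)"
```

```text
position: [0.6216, -0.1572, 0.1742]
contact_force: [-0.6, -0.2, 0.7]
position: [0.6221, -0.1576, 0.1742]
contact_force: [-0.7, 0.6, 0.2]
position: [0.6224, -0.1574, 0.1732]
contact_force: [-0.3, -0.1, -0.8]
clock 22.08 pos [ 0.6224 -0.1574  0.1732] F [-0.3435 -0.1094 -0.8421] shift/0.25 [0.0019 0.0099 0.0225] turn/90 [ 0.006  -0.002  -0.0014] rows>= 0.14788120306309835 0.0814307292553557
```

```bash

python3 -m jog '[{"dx":0.001,"dy":0,"dz":0.006,"ax":0,"ay":0,"az":0,"grip":-0.5},{"dx":0.001,"dy":0,"dz":0.006,"ax":0,"ay":0,"az":0,"grip":-0.5},{"dx":0.001,"dy":0,"dz":0.006,"ax":0,"ay":0,"az":0,"grip":-0.5}]' | egrep 'pos|cont'
python3 -m jog '[{"dx":0.001,"dy":0,"dz":0.004,"ax":0,"ay":0,"az":0,"grip":-0.5},{"dx":0.001,"dy":0,"dz":0.004,"ax":0,"ay":0,"az":0,"grip":-0.5},{"dx":0.001,"dy":0,"dz":0.004,"ax":0,"ay":0,"az":0,"grip":-0.5}]' | egrep 'pos|cont'
```

```text
position: [0.6224, -0.1574, 0.1715]
contact_force: [0.6, 0.2, 0.1]
position: [0.6225, -0.1573, 0.1705]
contact_force: [0.1, 0.2, -0.3]
```

```bash

python3 -m jog '[{"dx":0.001,"dy":0,"dz":0.004,"ax":0,"ay":0,"az":0,"grip":-0.5},{"dx":0.001,"dy":0,"dz":0.004,"ax":0,"ay":0,"az":0,"grip":-0.5},{"dx":0.001,"dy":0,"dz":0.004,"ax":0,"ay":0,"az":0,"grip":-0.5}]' | egrep 'pos|cont'
```

```text
position: [0.6227, -0.1574, 0.1699]
contact_force: [0.7, 0.1, 0.7]
```

```bash

python3 -m jog '[{"dx":0.001,"dy":0,"dz":0.004,"ax":0,"ay":0,"az":0,"grip":-0.5},{"dx":0.001,"dy":0,"dz":0.004,"ax":0,"ay":0,"az":0,"grip":-0.5},{"dx":0.001,"dy":0,"dz":0.004,"ax":0,"ay":0,"az":0,"grip":-0.5}]' | egrep 'pos|cont'
```

```text
position: [0.6228, -0.1575, 0.1697]
contact_force: [-1.8, -0.8, 4.2]
```

```bash

python3 -m jog '[{"dx":-0.001,"dy":0,"dz":-0.003,"ax":0,"ay":0,"az":0,"grip":-0.5},{"dx":-0.001,"dy":0,"dz":-0.003,"ax":0,"ay":0,"az":0,"grip":0.6},{"dx":-0.001,"dy":0,"dz":-0.003,"ax":0,"ay":0,"az":0,"grip":0.6},{"dx":-0.001,"dy":0,"dz":-0.003,"ax":0,"ay":0,"az":0,"grip":0.6},{"dx":-0.001,"dy":0,"dz":-0.003,"ax":0,"ay":0,"az":0,"grip":0.6}]' | egrep 'pos|cont|wid'
python3 -m jog '[{"dx":0,"dy":0,"dz":-0.08,"ax":0,"ay":0,"az":0,"grip":0.6},{"dx":0,"dy":0,"dz":-0.2,"ax":0,"ay":0,"az":0,"grip":0.6},{"dx":0,"dy":0,"dz":-0.35,"ax":0,"ay":0,"az":0,"grip":0.6},{"dx":0,"dy":0,"dz":-0.5,"ax":0,"ay":0,"az":0,"grip":0.6},{"dx":0.1,"dy":0,"dz":-0.6,"ax":0,"ay":0,"az":0,"grip":1}]' | egrep 'pos|cont|wid'
python3 -m jog '[{"dx":0.1,"dy":0.15,"dz":0,"ax":0,"ay":0.0,"az":0,"grip":1},{"dx":0.2,"dy":0.3,"dz":0,"ax":0,"ay":0,"az":0,"grip":1},{"dx":0.3,"dy":0.45,"dz":0,"ax":0,"ay":0,"az":0,"grip":1},{"dx":0.4,"dy":0.6,"dz":0,"ax":0,"ay":0,"az":0,"grip":1},{"dx":0.4,"dy":0.6,"dz":0,"ax":0,"ay":0,"az":0,"grip":1}]' | egrep 'pos|cont'
python3 - <<'E'
from h import *
from rig import manip
a=manip.get_image("scene")["img"];b=manip.get_image("top")["img"]
v=np.vstack([np.hstack([cv2.resize(a[120:240,330:490],(400,300),interpolation=2),cv2.resize(b[95:215,300:460],(400,300),interpolation=2)]),np.hstack([cv2.resize(a,(400,300)),cv2.resize(b,(400,300))])])
cv2.imwrite("pics/p3.png",v[:,:,::-1])
E
```

```text
position: [0.6224, -0.1573, 0.1688]
contact_force: [0.6, 0.6, 0.4]
width: 0.0684
position: [0.5678, -0.1707, 0.3135]
contact_force: [0.7, -0.3, 1.4]
width: 0.0787
position: [0.4351, -0.0368, 0.2855]
contact_force: [-0.6, 1.1, -1.2]
```

View pics/p3.png

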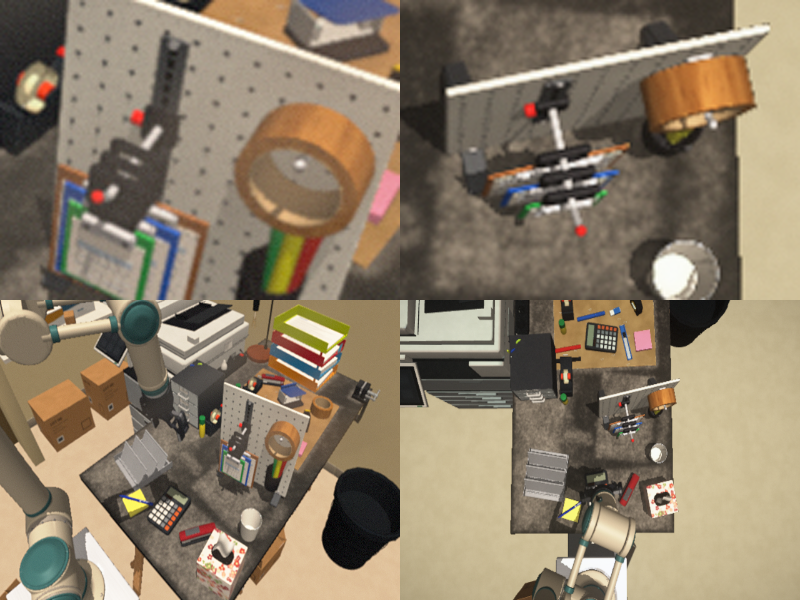

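The picture shows all three boards on the wire: brown at the back, then blue, then green, papers facing out. In the top crop the loops sit at about (565,155), (562,178) and (562,200), with the ball ahead of them at (581,231). The sorter is empty, the cup and stapler stand as before, and the arm is clear. I'm handing in.

```bash
python3 -m jog '[{"dx":0,"dy":0,"dz":0,"ax":0,"ay":0,"az":0,"grip":1},{"dx":0,"dy":0,"dz":0,"ax":0,"ay":0,"az":0,"grip":1},{"dx":0,"dy":0,"dz":0,"ax":0,"ay":0,"az":0,"grip":1},{"dx":0,"dy":0,"dz":0,"ax":0,"ay":0,"az":0,"grip":1},{"dx":0,"dy":0,"dz":0,"ax":0,"ay":0,"az":0,"grip":1}]' | grep clock; python3 -c "
from rig import manip
print(manip.sign_off())"
```

```text
clock: 24.85
the job is handed in; nothing more can be done
None
```

All three clipboards hang on the long hook, large at the back, then medium, then small, papers facing out; the job was handed in at about 25 s with the arm clear.

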